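# Zero the pen gauge and hold it square on the ring mark of the sloping plate

## Task

Check the coating of the slide-drying plate: take the pen-shaped gauge out of its stand and zero it by pressing its sprung tip gently, gauge upright, on the middle of the round steel reference block for about a second, the tip about half-way in. Then lift it over and press the tip the same way inside the ring mark of the sloping plate, with the gauge square to the plate's surface, and never push hard enough to hammer the plunger home or shift the plate or the block. Finish while still holding it there, gripped and steady, with the tip about half-way in.

Things in the scene. Friction and masses are not known exactly. Their poses are not given: they have to be found in the camera images.
- gauge: pen-shaped gauge, 0.12 kg, upright in its stand at the start. Origin: centre of its barrel's lower end face; z along the gauge to the grip's top. Steel barrel 14 mm across, z 0 to 70 mm; dark collar 28 mm across, 70 to 76 mm, resting on the stand; round black grip 24 mm across, 76 to 138 mm, cap to 140 mm: take it by the grip, z about 110 mm. Its sprung brass tip sticks out 10 mm below the origin
- plunger (a joint): how far the gauge's sprung tip is pushed in, m: 0 fully out, 0.010 fully in; 0.005 is half-way. Spring: 1 N to start moving, 0.4 N more per mm, so about 3 N half-way and 5 N fully in
- gauge_tip (a point): end of the gauge's sprung brass tip (7 mm thick, rounded); with the spring free it is 10 mm below the gauge's origin on its axis; axes as the gauge
- gauge_stand: fixed grey block 60 x 60 mm on a 78 x 78 mm dark foot, 85 mm high in all, with an 18 mm hole right through in its top, in which the gauge stands with its collar on the top. Origin under its centre, on the bench, z up. The gauge comes free when lifted 85 mm
- reference_block: loose polished steel disc, 50 mm across, 20 mm high, 0.31 kg, lying on the bench in front of the microtome, a tall heavy machine (front edge at x about 0.46 m, y -0.33 to -0.04 m, low tray in front and about 0.35 m high behind) to be kept clear of. Origin at the centre of its underside
- reference_top (a point): centre of the flat top face of the reference block, 20 mm above its origin; z up
- plate_unit: fixed slide-drying unit: grey base 160 (x) x 170 (y) x 26 mm high, with the sloping plate hinged along its front edge (the edge at -x, nearest the robot). Origin under the base's centre on the bench, x towards the raised back. A steel arc rises at each side, 95 mm from the middle, up to 110 mm above the bench
- plate (a joint): slope of the plate, rad: 0 level, larger when its back edge is higher; differs from run to run (about 0.22 to 0.45). Its friction holds it against several newtons
- ring_mark (a point): centre of the dark ring drawn on the plate's top surface (ring 22 mm across; the other marks on the plate are small crosses). z square to the plate, out of it (leaning to the robot), x up the slope, y along the hinge to the left. Plate flat, white, 155 x 150 x 8 mm, low lip at its front; ring 85 mm up from the hinge, 15 mm to +y of the middle line
Things that resemble listed ones, but are neither listed nor needed, are in the scene too. Leave any black or turquoise look-alike of the reference_block alone.

How it is judged (in metres and radians):
On the way, in this order (a step that is already met when the one before it is completed fails the run):
1. the gripped gauge, upright, is pressed lightly on the middle of the reference block (value of joint plunger between 0.002 and 0.008 m and contact force between the fingers and gauge above 1 N and contact force between gauge and reference_block above 0.5 N and distance between gauge_tip and reference_top below 0.014 m and angle between gauge's own z axis and vertical below 0.12 rad), for 0.4 s.
2. the gripped gauge is pressed lightly inside the ring mark, square to the plate (value of joint plunger between 0.002 and 0.008 m and contact force between the fingers and gauge above 1 N and contact force between gauge and plate_unit above 0.5 N and distance between gauge_tip and ring_mark below 0.009 m and angle between the z axis of gauge and the z axis of ring_mark, either way round below 0.12 rad), for 0.4 s.
At the end, for the whole second after the job is handed in: the gripper still holds the gauge steadily (under 20 mm/s), its tip pressing on the plate within 9 mm of the ring mark's centre and 2 to 8 mm in, the gauge within 0.12 rad of square to the plate; the reference block was pressed before (tip within 14 mm of its centre, within 0.12 rad of upright) (all of step 2 and linear speed of gauge below 0.02 m/s); the arm keeps its last pose, push and grip.
It fails at once if the gauge is pushed hard (over 15 N) on the plate unit or the reference block (contact force between gauge and plate_unit above 15 N or contact force between gauge and reference_block above 15 N).
It fails at once if the plate is shifted (its ring mark moves over 8 mm) (distance of ring_mark from where it was at the start of the episode above 0.008 m).
It fails at once if the reference block is shoved over 30 mm from its place (distance of reference_block from where it was at the start of the episode above 0.03 m).
It also fails if it takes over 51 s, if anything falls off the work surface, if the arm or the gripper's body presses on something with over 40 N, if the wrist force passes 120 N, or if a joint passes its speed limit or range.

## Robot

A 6-joint arm with a two-finger parallel gripper is mounted at the origin on a cart in front of the work surface, level with it; the furniture and walls round the work are solid. World frame = base frame: x ahead of the robot, y to its left, z up, the work surface at z = 0. Lengths are in m, angles in degrees, forces in N, time in s.
With the tool pointing down it reaches from about 0.425 to 0.95 m from the base axis. Payload 3.5 kg.
Tool frame: the origin (TCP) lies at the very end of the fingers, on their centre line; the grasp point (between the pads) lies 19 mm behind it; z points along the fingers, y is the line along which they close (so a half turn about z gives the same grasp; the last joint's range is limited). The gripper opens to 85 mm and grips with 20 to 120 N. Pads are 22 mm wide; open, the fingers measure 114 mm over their backs; the gripper's body (76 mm by 85 mm) begins 54 mm behind the grasp point. The pads swing forward as they close: fully open they stand 13 mm farther back than shut.
Start: joints at [56.264, 16.404, 90.338, -0, 73.258, -8.594], TCP at [0.287, 0.611, 0.231] pointing down, gripper open.
Joint ranges: [-158.93, 158.93], [-51.34, 127.21], [12.03, 142.37], [-87.48, 267.48], [13.55, 161.25], [-162.69, 162.69]. Speed limits (degrees/s): [159.86, 159.86, 180, 180, 180, 180].

## Interface

Orientations are given as a 3x3 rotation matrix whose columns are the frame's x, y, z axes.
In Python, from station import sensors, get_image, get_calibration, hand_in gives the robot as it stands.
- The arm moves only by the tool step_arm, never from a script. Its argument "rows" is a list of rows, each a list of 3 entries, a list of its own where there are three numbers: the shift along the tool's x, y, z in m, then the turn about the tool's z in degrees, then the closure, from -1 (fully open) to 1 (shut). In form: [[[tx, ty, tz], twist, grip], ...]. A call has exactly 10 rows; each row shifts and turns the commanded pose from where the row before left it, along the tool's axes as they then stand; what a row does not reach is not made up. A row lasts 1/10 s, in which the tool goes at most 50 mm and 8.59 degrees, less where a joint would pass 70% of its speed; a pose out of reach is approached as far as the arm can. A call with a gripper value outside its range is refused whole. The fingers move at their own pace and stop on an object; "squeeze" is the grip in N (left out, the last holds). Time passes only in rows, so rows that do not move let the fingers close, or fill a call up. It gives the time, the measured TCP pose, the force, the opening and the grip force at its end, in the units of the state.
- sensors.state(): the state, without advancing time (a new reading comes with each control period).
- get_image(name): name is "scene" or "top"; returns (picture, depth): 400x640x3 uint8, red, green, blue; 400x640 float32, m along the optical axis (not along the pixel's ray), 0 where there is no reading.
- get_calibration(name): a dict with "fx", "fy", "cx", "cy" (pixels), "xyz" and "rotation" of the camera in the world. Camera axes: x right, y down, z forward; pixel columns grow to the right and rows downward; lengths in m; the calibration is good to about 2 mm. A picture is of the moment at which its call begins. get_calibration takes no time and is no camera call.
- hand_in(): hands the job in; it is judged then, once.
The state is a dict: "t": time; "joint_positions": joint angles; "qd": joint speeds; "joint_torque": joint torques, N m; "eef_pos": TCP position; "ee_rot": TCP orientation; "ft_force": force on the tool from outside, world axes, zero at the start; "moment": the same for the moment, N m; "width": finger opening in m; "grasp_force": force on a finger pad.
Only numpy, scipy, OpenCV 4.12 (cv2) and the standard library are available. Lean on these libraries where they do the work, as an engineer would, in place of code of your own. Each camera call takes 0.05 s, during which the arm holds its last target. There are 200 camera calls.

## Working session

There is one attempt and no reset: what is moved stays moved. The work goes in short steps, Python scripts to look and compute and a tool call to move; the robot and the scene stay as the last step left them, time stands still between calls to the robot, and variables do not carry over. Pictures are saved under pics/ and viewed, at most 10 in all, crops included, and the job is handed in when it is done.

Besides the shell and the picture viewer there is one more tool, called after "Emit:" as a command line: name --argument value ..., lists and objects as JSON in quotes. step_arm: Moves the arm, as the interface text tells. Its arguments: {"type":"object","properties":{"rows":{"type":"array","items":{"type":"array"}},"squeeze":{"type":"number"}},"required":["rows"]}

```bash
ls; mkdir -p pics; python3 - <<'E'
from station import sensors,get_image,get_calibration
import cv2,numpy as np
print(sensors.state())
for n in("scene","top"):
    p,d=get_image(n);np.savez(f"{n}0.npz",p=p,d=d);cv2.imwrite(f"pics/{n}0.png",p[:,:,::-1]);print(n,get_calibration(n))
E
```

```text
pics
{'t': 0.0, 'joint_positions': array([ 5.62650538e+01,  1.64560149e+01,  9.04229253e+01,  1.05477980e-03,
        7.32591210e+01, -8.59508983e+00]), 'qd': array([-0.00758491, -0.06468237, -0.04602685,  0.04384999,  0.03227162,
       -0.01573912]), 'joint_torque': array([-1.23081241e-03, -4.05989778e+01, -2.92619133e+01, -2.06334080e-04,
        5.92337397e-03,  4.01050585e-06]), 'eef_pos': array([0.28636582, 0.61051515, 0.22991612]), 'ee_rot': array([[-9.05270979e-01,  4.24832466e-01, -1.35284713e-03],
       [ 4.24834452e-01,  9.05268862e-01, -1.99408675e-03],
       [ 3.77537590e-04, -2.37992493e-03, -9.99997097e-01]]), 'ft_force': array([ 0.01911925, -0.32305801, -0.06209383]), 'moment': array([-0.00640969,  0.05227054,  0.00356662]), 'grasp_force': 0.0, 'width': 0.0852865976996421}
scene {'fx': 478.9736819261924, 'fy': 478.9736819261924, 'cx': 319.0081468488502, 'cy': 201.86157894185203, 'xyz': array([-0.68776753,  0.64725959,  1.13244322]), 'rotation': array([[-0.4564413 , -0.54982951,  0.69953474],
       [-0.8894293 ,  0.26073535, -0.37540991],
       [ 0.02401801, -0.79353928, -0.60804485]])}
top {'fx': 509.93194938340395, 'fy': 509.93194938340395, 'cx': 320.57361174408163, 'cy': 198.68041587918006, 'xyz': array([ 0.35183856, -0.00774562,  1.59652907]), 'rotation': array([[-8.36470405e-03, -9.90181883e-01,  1.39534476e-01],
       [-9.99964810e-01,  8.37230590e-03, -5.32514087e-04],
       [-6.40939513e-04, -1.39534020e-01, -9.90217070e-01]])}
```

View pics/scene0.png

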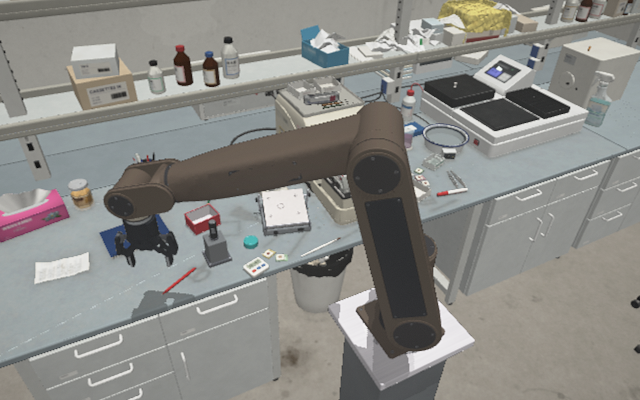

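View pics/top0.png

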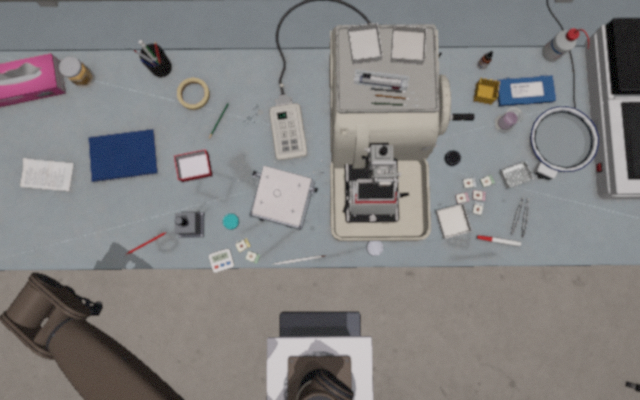

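Top view: the gauge in its stand is at (188,222) and the sloping plate at (283,196). The steel block is at (375,248) in front of the microtome. The look-alikes are turquoise (231,221) and black (452,157). I'll zoom in next.

```bash
cat > h.py <<'E'
import numpy as np,cv2
from station import get_image,get_calibration,sensors
def pt(n,d,u,v):
    c=get_calibration(n);z=d[v,u] if not np.isscalar(d) else d
    return c["xyz"]+c["rotation"]@(np.array([(u-c["cx"])/c["fx"],(v-c["cy"])/c["fy"],1])*z)
def onz(n,u,v,h):
    c=get_calibration(n);r=c["rotation"]@np.array([(u-c["cx"])/c["fx"],(v-c["cy"])/c["fy"],1])
    return c["xyz"]+r*(h-c["xyz"][2])/r[2]
def cloud(n,d):
    c=get_calibration(n);v,u=np.indices(d.shape)
    q=np.stack([(u-c["cx"])/c["fx"]*d,(v-c["cy"])/c["fy"]*d,d],-1)
    return c["xyz"]+q@c["rotation"].T
E
python3 - <<'E'
from h import *
z=np.load("top0.npz");p=z["p"];d=z["d"];P=cloud("top",d)
a=cv2.resize(p[160:260,160:320],None,fx=5,fy=5,interpolation=cv2.INTER_CUBIC)
cv2.imwrite("pics/crop.png",a[:,:,::-1])
for m,(u0,u1,v0,v1) in dict(stand=(165,215,195,245),block=(360,392,235,262)).items():
    Q=P[v0:v1,u0:u1].reshape(-1,3)
    for lo,hi in((.012,.03),(.06,.078),(.078,.1),(.13,.16)):
        s=Q[(Q[:,2]>lo)&(Q[:,2]<hi)]
        if len(s)>3:print(m,lo,len(s),s.mean(0).round(4),np.median(s,0).round(4),s.min(0).round(3),s.max(0).round(3))
print(P[230:265,355:395,2][::3,::3].round(3))
E
```

```text
stand 0.012 100 [0.4894 0.3779 0.0167] [0.4791 0.3673 0.0152] [0.442 0.324 0.012] [0.587 0.453 0.03 ]
stand 0.06 38 [0.4933 0.3771 0.0686] [0.4933 0.3678 0.0677] [0.467 0.366 0.06 ] [0.527 0.427 0.078]
stand 0.078 317 [0.4954 0.392  0.0859] [0.4894 0.3886 0.0856] [0.468 0.366 0.078] [0.529 0.428 0.099]
stand 0.13 73 [0.4961 0.3945 0.1516] [0.4954 0.3941 0.1543] [0.484 0.384 0.131] [0.51  0.409 0.16 ]
block 0.012 200 [ 0.4218 -0.1739  0.0206] [ 0.4221 -0.1739  0.0206] [ 0.398 -0.225  0.012] [ 0.459 -0.129  0.03 ]
block 0.06 31 [ 0.4419 -0.1759  0.0712] [ 0.4408 -0.179   0.0708] [ 0.441 -0.218  0.064] [ 0.45  -0.125  0.078]
block 0.078 97 [ 0.4455 -0.169   0.0839] [ 0.4458 -0.1687  0.0838] [ 0.44  -0.217  0.078] [ 0.45  -0.124  0.09 ]
[[ 3.600e-02  3.600e-02  3.100e-02  3.300e-02  3.200e-02  2.900e-02
   3.700e-02  3.300e-02  2.800e-02  3.400e-02  3.900e-02  3.700e-02
   3.600e-02  2.700e-02]
 [ 3.500e-02  3.200e-02  3.800e-02  3.500e-02  3.400e-02  3.700e-02
   3.400e-02  3.000e-02  3.000e-02  3.300e-02  3.500e-02  3.100e-02
   3.100e-02  3.200e-02]
 [ 3.700e-02  3.500e-02  3.500e-02 
[... 875 characters left out ...]
.000e+00  1.000e-03 -4.000e-03
  -2.000e-03 -2.000e-03]
 [-2.000e-03 -4.000e-03 -4.000e-03 -2.000e-03  0.000e+00  8.000e-03
   1.600e-02  2.300e-02  2.000e-03 -6.000e-03  1.000e-03 -1.000e-03
  -4.000e-03  1.000e-03]
 [ 6.000e-03  6.000e-03 -5.000e-03  3.000e-03 -5.000e-03  3.000e-03
  -1.000e-03  2.000e-03  2.000e-03 -3.000e-03 -4.000e-03 -1.000e-03
  -0.000e+00  8.000e-03]
 [ 2.000e-03 -1.000e-03 -1.000e-03 -6.000e-03  5.000e-03 -3.000e-03
   2.000e-03 -4.000e-03  5.000e-03 -1.000e-03 -2.000e-03  2.000e-03
  -0.000e+00 -7.000e-03]
 [ 5.000e-03  4.000e-03  3.000e-03 -0.000e+00 -9.000e-03  8.000e-03
   1.100e-02  1.000e-02  3.000e-03 -2.000e-03  4.000e-03  8.000e-03
   3.000e-03 -4.000e-03]]
```

View pics/crop.png

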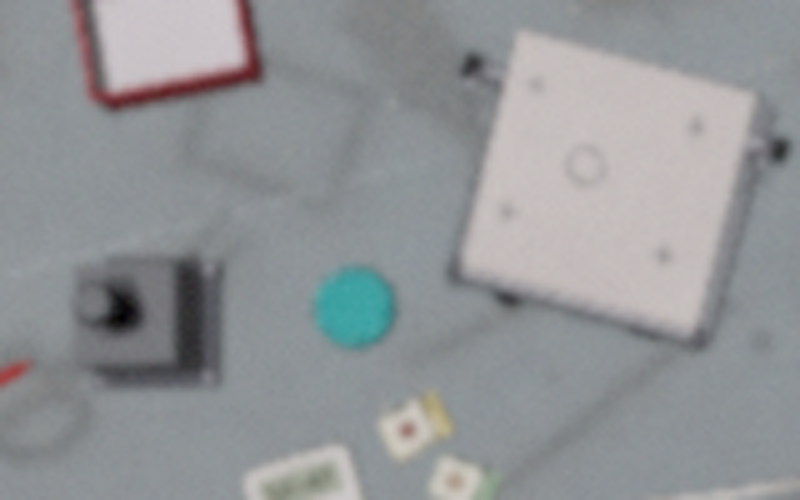

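The crop shows the gauge cap at full-picture pixel (179.5,219.4) and the ring at (277.2,193.2). The plate is turned about 15°.

```bash
cat > meas.py <<'E'
from h import *
from scipy import ndimage as ni
z=np.load("top0.npz");p=z["p"];d=z["d"];P=cloud("top",d);g=p.mean(2)
# plate plane
m=np.zeros(d.shape,np.uint8);quad=np.array([[268,172],[305,182],[296,218],[258,208]]);cv2.fillConvexPoly(m,quad,1)
Q=P[m>0];
for _ in range(4):
    c=Q.mean(0);n=np.linalg.svd(Q-c,full_matrices=False)[2][2];n*=np.sign(n[2]);r=(Q-c)@n;Q=Q[abs(r)<.008]
print("plane",c.round(4),n.round(4),"slope",np.arccos(n[2]),"yaw",np.degrees(np.arctan2(-n[1],-n[0])),len(Q),r.std(), "se",r.std()/np.sqrt(len(Q))/.04)
# ring centroid
bg=cv2.medianBlur(p,31).mean(2);w=np.clip(bg-g-10,0,None);
yy,xx=np.indices(w.shape);w=w*(np.hypot(xx-277.2,yy-193.2)<8)
u,v=(w*xx).sum()/w.sum(),(w*yy).sum()/w.sum()
def ray(n_,u,v,c,n):
    k=get_calibration(n_);r=k["rotation"]@np.array([(u-k["cx"])/k["fx"],(v-k["cy"])/k["fy"],1]);return k["xyz"]+r*((c-k["xyz"])@n)/(r@n)
print("ring px",u,v,"ring",ray("top",u,v,c,n).round(4))
# plate outline: yaw
b=((g>195)*255).astype(np.uint8);l,k=ni.label(b);L=l[196,270];cs,_=cv2.findContours((l==L).astype(np.uint8),0,2)
R=cv2.boxPoints(cv2.minAreaRect(cs[0]));pts=np.array([ray("top",*q,c,n) for q in R]);print("corners",R.round(1).tolist(),pts.round(4).tolist())
print([np.linalg.norm(pts[i]-pts[i-1]).round(4) for i in range(4)])
# block
S=P[...,2];mm=(S>.011)&(S<.03)&(xx>362)&(xx<390)&(yy>239)&(yy<258);print("blk depth",P[mm].mean(0),mm.sum(),np.ptp(xx[mm]),np.ptp(yy[mm]))
for y in range(236,262,2):print(g[y,360:392:2].astype(int))
# cap
mm=(S>.14)&(S<.17)&(xx>165)&(xx<195)&(yy>205)&(yy<235);print("cap",P[mm].mean(0),mm.sum(),onz("top",xx[mm].mean(),yy[mm].mean(),.155))
mm=(S>.07)&(S<.1)&(xx>165)&(xx<215)&(yy>200)&(yy<240);r=cv2.minAreaRect(np.argwhere(mm)[:,::-1].astype(np.float32));print("stand",r,onz("top",*r[0],.085))
E
python3 meas.py
```

```text
plane [0.5799 0.1097 0.0631] [-0.3951  0.1202  0.9108] slope 0.42568946748035325 yaw -16.918538718485205 208 0.003042691661873401 se 0.005274317693418888
ring px 276.43003412969284 193.61092150170649 ring [0.5846 0.1255 0.0631]
corners [[-0.0, 0.0], [639.0, 0.0], [639.0, 399.0], [0.0, 399.0]] [[1.1438, 0.925, 0.2002], [1.0274, -0.8238, 0.3804], [-0.053, -0.9961, -0.0655], [-0.1097, 1.1857, -0.378]]
[np.float64(1.4049), np.float64(1.7618), np.float64(1.1815), np.float64(2.2048)]
blk depth [ 0.42076774 -0.17377932  0.02040217] 195 22 14
[141 138 139 140 139 137 136 138 132 133 134 132 132 133 134 135]
[147 146 144 146 147 145 145 146 145 145 143 145 145 144 148 152]
[139 133 133 134 130 141 144 146 146 142 135 130 131 130 132 128]
[137 135 136 130 124 164 176 177 175 171 163 140 139 136 136 131]
[143 144 141 123 148 176 182 182 181 178 174 158 147 145 144 142]
[141 138 137 119 159 177 180 182 183 179 176 163 146 147 146 144]
[133 134 134 124 163 179 180 183 183 181 176 164 145 145 146 147]
[139 142 142 131 155 177 183 184 185 182 175 163 147 148 144 145]
[146 146 144 141 139 172 181 181 185 181 164 153 148 147 144 147]
[148 147 145 146 140 147 167 172 173 173 152 148 146 148 148 148]
[148 143 145 144 144 145 141 147 149 149 148 148 146 149 145 146]
[146 145 144 146 146 146 146 147 147 146 146 145 145 147 144 146]
[144 145 144 145 146 146 149 147 145 147 147 147 148 147 146 145]
cap [0.49666444 0.39549385 0.15462963] 67 [0.49662771 0.39539815 0.155     ]
stand ((184.5, 222.0), (20.0, 21.0), 90.0) [0.49820106 0.39680585 0.085     ]
```

```bash
cat > meas2.py <<'E'
exec(open("meas.py").read().split("# ring centroid")[0].replace("print","(lambda *a:0)"))
Q=P[(m>0)&(d>1)];print(len(Q),(m>0).sum(),d[190:200:3,265:290:5].round(3))
Q=Q[(Q[:,2]>.02)&(Q[:,2]<.13)]
for t in (.03,.015,.01,.008,.008):
    A=np.c_[Q[:,:2],np.ones(len(Q))];co=np.linalg.lstsq(A,Q[:,2],rcond=None)[0];n=np.array([-co[0],-co[1],1]);n/=np.linalg.norm(n);c=Q.mean(0);r=(Q-c)@n;Q=Q[abs(r)<t]
print("plane",c.round(4),n.round(4),"slope",np.arccos(n[2]),"yaw",np.degrees(np.arctan2(-n[1],-n[0])),len(Q),r.std())
def ray(n_,u,v):
    k=get_calibration(n_);r=k["rotation"]@np.array([(u-k["cx"])/k["fx"],(v-k["cy"])/k["fy"],1]);return k["xyz"]+r*((c-k["xyz"])@n)/(r@n)
sub=g[182:205,266:289];b=(sub<np.median(sub)-7);l,k=ni.label(b,np.ones((3,3)))
print("\n".join("".join(".#"[int(x)] for x in r) for r in b))
for i in range(1,k+1):
    y,x=np.nonzero(l==i)
    if len(x)>8:
        (cx,cy),rad=cv2.minEnclosingCircle(np.c_[x,y].astype(np.float32));(ex,ey)=cx+266,cy+182;print("ring",ex,ey,rad,ray("top",ex,ey).round(4))
b=(g>190)&(p.max(2).astype(int)-p.min(2)<30);b=ni.binary_opening(b,np.ones((3,3)));l,k=ni.label(b);cs,_=cv2.findContours(np.uint8(l==l[196,262]),0,2);C=max(cs,key=cv2.contourArea);R=cv2.boxPoints(cv2.minAreaRect(C));pts=np.array([ray("top",*q) for q in R]);print("corners",R.round(1).tolist(),pts.round(3).tolist())
print([np.linalg.norm(pts[i]-pts[i-1]).round(4) for i in range(4)])
w=np.clip(g[238:259,364:388]-155,0,25);yy,xx=np.indices(w.shape);u,v=364+(w*xx).sum()/w.sum(),238+(w*yy).sum()/w.sum();print("blk",u,v,onz("top",u,v,.02),2*np.sqrt(w.sum()/25/np.pi))
E
python3 meas2.py
```

```text
1518 1525 [[1.558 1.553 1.549 1.549 1.549]
 [1.555 1.553 1.55  1.55  1.548]
 [1.561 1.555 1.542 1.549 1.556]
 [1.553 1.554 1.551 1.556 1.551]]
plane [0.58   0.1096 0.0628] [-0.2793  0.0824  0.9567] slope 0.2954543775104752 yaw -16.444523966714954 1484 0.00314426028429411
.......................
.......................
.......................
.......................
.......................
.......................
.......................
.........#####.........
........######.........
.......##...###........
.......##.....#........
.......##....###.......
.......###...###.......
.......#########.......
........######.........
.........####..........
.......................
.......................
.......................
.......................
.......................
.......................
.......................
ring 277.0 193.0 4.472236156463623 [0.5864 0.1238 0.0634]
corners [[254.6999969482422, 202.39999389648438], [264.1000061035156, 167.89999389648438], [300.8999938964844, 177.89999389648438], [291.3999938964844, 212.39999389648438]] [[0.56, 0.193, 0.05], [0.661, 0.161, 0.082], [0.629, 0.05, 0.082], [0.528, 0.081, 0.05]]
[np.float64(0.1168), np.float64(0.1105), np.float64(0.1155), np.float64(0.1101)]
blk 374.97202082171407 247.71946458449526 [ 0.42003648 -0.17487146  0.02      ] 13.514195510529353
```

```bash
cat > go.py <<'E'
import sys
from h import *
def go(x,y,z,s=None):
    s=s or sensors.state();R=s["ee_rot"];D=np.array([x,y,z])-s["eef_pos"]
    a=np.array([.283,.959,0]);t=R.T@a
    print("t",s["t"],"pos",s["eef_pos"].round(4),"delta tool",(R.T@D).round(4),"twist to hinge",np.degrees(np.arctan2(-t[0],t[1])).round(2),"F",s["ft_force"].round(2),"w",round(s["width"],4),"g",s["grasp_force"])
if __name__=="__main__":go(*map(float,sys.argv[1:]))
E
python3 - <<'E'
from h import *
z=np.load("top0.npz");P=cloud("top",z["d"])
Q=P.reshape(-1,3)
for x in np.arange(.40,.66,.02):
    print(round(x,2),[round(float(np.percentile(s[:,2],98)),2) if len(s:=Q[(abs(Q[:,0]-x)<.01)&(abs(Q[:,1]-y)<.015)]) else None for y in np.arange(-.32,-.02,.03)])
E
python3 go.py .497 .3955 .23; cat >/dev/null
```

```text
0.4 [0.01, 0.01, 0.01, 0.01, 0.02, 0.03, 0.01, 0.01, 0.01, 0.01]
0.42 [0.01, 0.01, 0.01, 0.01, 0.02, 0.03, 0.02, 0.01, 0.01, 0.01]
0.44 [0.09, 0.09, 0.09, 0.09, 0.09, 0.09, 0.09, 0.09, 0.09, 0.09]
0.46 [0.09, 0.05, 0.05, 0.04, 0.04, 0.04, 0.04, 0.07, 0.07, 0.09]
0.48 [0.09, 0.04, 0.04, 0.04, 0.04, 0.04, 0.04, 0.04, 0.04, 0.09]
0.5 [0.09, 0.04, 0.04, 0.1, 0.1, 0.11, 0.1, 0.1, 0.1, 0.09]
0.52 [0.09, 0.04, 0.04, 0.14, 0.14, 0.14, 0.14, 0.15, 0.13, 0.09]
0.54 [0.09, 0.04, 0.04, 0.18, 0.16, 0.16, 0.16, 0.16, 0.13, 0.09]
0.56 [0.09, 0.04, 0.04, 0.24, 0.17, 0.17, 0.17, 0.17, 0.13, 0.09]
0.58 [0.09, 0.04, 0.04, 0.21, 0.24, 0.24, 0.19, 0.18, 0.13, 0.09]
0.6 [0.09, 0.04, 0.04, 0.23, 0.29, 0.26, 0.25, 0.19, 0.15, 0.09]
0.62 [0.09, 0.04, 0.05, 0.23, 0.3, 0.27, 0.25, 0.14, 0.1, 0.09]
0.64 [0.09, 0.04, 0.04, 0.1, 0.27, 0.27, 0.27, 0.1, 0.1, 0.09]
t 0.1 pos [0.2864 0.6106 0.23  ] delta tool [-2.820e-01 -1.052e-01  2.000e-04] twist to hinge -8.7 F [-0.44  0.02  0.64] w 0.0856 g 0.0
```

Emit:
step_arm --rows '[[[-0.02, -0.0075, 0], 0, -1], [[-0.04, -0.015, 0], 0, -1], [[-0.04, -0.015, 0], 0, -1], [[-0.04, -0.015, 0], 0, -1], [[-0.04, -0.015, 0], 0, -1], [[-0.04, -0.015, 0], 0, -1], [[-0.04, -0.015, 0], 0, -1], [[-0.022, -0.0075, 0], 0, -1], [[0, 0, 0], -4.35, -1], [[0, 0, 0], -4.35, -1]]' --squeeze 30

```text
t: 1.1
eef_pos: [0.498, 0.395, 0.2305]
ee_rot: [[-0.959, 0.282, -0.001], [0.282, 0.959, -0.001], [0.001, -0.001, -1.0]]
ft_force: [-0.3, -0.6, 0.1]
width: 0.0856
grasp_force: 0.0
```

```bash
python3 go.py .497 .3955 .106
```

```text
t 1.1 pos [0.498  0.395  0.2305] delta tool [0.001  0.0003 0.1245] twist to hinge 0.05 F [-0.33 -0.61  0.09] w 0.0856 g 0.0
```

Emit:
step_arm --rows '[[[0.001, 0, 0.01], 0, -1], [[0, 0, 0.02], 0, -1], [[0, 0, 0.02], 0, -1], [[0, 0, 0.02], 0, -1], [[0, 0, 0.02], 0, -1], [[0, 0, 0.02], 0, -1], [[0, 0, 0.0145], 0, -1], [[0, 0, 0], 0, -1], [[0, 0, 0], 0, 1], [[0, 0, 0], 0, 1]]'

```text
t: 2.1
eef_pos: [0.4972, 0.397, 0.1082]
ee_rot: [[-0.959, 0.283, 0.002], [0.283, 0.959, 0.001], [-0.002, 0.002, -1.0]]
ft_force: [-0.4, 0.2, 0.7]
width: 0.0591
grasp_force: 0.0
```

Emit:
step_arm --rows '[[[0, 0, 0], 0, 1], [[0, 0, 0], 0, 1], [[0, 0, 0], 0, 1], [[0, 0, 0], 0, 1], [[0, 0, 0], 0, 1], [[0, 0, 0], 0, 1], [[0, 0, 0], 0, 1], [[0, 0, 0], 0, 1], [[0, 0, 0], 0, 1], [[0, 0, 0], 0, 1]]'

```text
t: 3.1
eef_pos: [0.497, 0.3968, 0.1079]
ee_rot: [[-0.959, 0.283, 0.001], [0.283, 0.959, 0.001], [-0.001, 0.001, -1.0]]
ft_force: [-0.2, -0.2, 5.3]
width: 0.0232
grasp_force: 29.7
```

Emit:
step_arm --rows '[[[0, 0, -0.005], 0, 1], [[0, 0, -0.01], 0, 1], [[0, 0, -0.015], 0, 1], [[0, 0, -0.015], 0, 1], [[0, 0, -0.015], 0, 1], [[0, 0, -0.015], 0, 1], [[0, 0, -0.015], 0, 1], [[0, 0, -0.015], 0, 1], [[0, 0, -0.015], 0, 1], [[0, 0, -0.005], 0, 1]]'

```text
t: 4.1
eef_pos: [0.4973, 0.397, 0.2348]
ee_rot: [[-0.959, 0.283, 0.003], [0.283, 0.959, 0.002], [-0.003, 0.003, -1.0]]
ft_force: [0.9, 0.1, -0.6]
width: 0.0233
grasp_force: 29.6
```

```bash
python3 go.py .417 -.175 .23;python3 - <<'E'
from h import *
for n in("scene","top"):
    p,d=get_image(n);np.savez(f"{n}1.npz",p=p,d=d)
    print(n,[ (get_calibration(n)["rotation"].T@(np.array(q)-get_calibration(n)["xyz"])) for q in [[.497,.397,.2]]])
p=np.load("scene1.npz")["p"];cv2.imwrite("pics/s1.png",cv2.resize(p[160:300,140:320],None,fx=4,fy=4)[:,:,::-1])
E
```

```text
t 4.1 pos [0.4973 0.397  0.2348] delta tool [-0.0848 -0.5713  0.0034] twist to hinge 0.0 F [ 0.92  0.09 -0.6 ] w 0.0233 g 29.64611291885376
scene [array([-0.34058405,  0.02325865,  1.48970328])]
top [array([-0.40505052,  0.05451574,  1.40290641])]
```

View pics/s1.png

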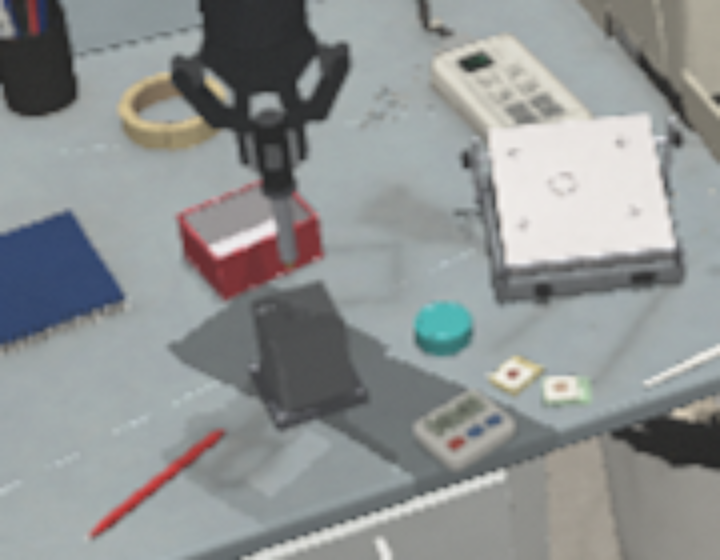

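The gauge is held upright and clear of the stand. In the scene view the ring is at (280.8,205.8).

Emit:
step_arm --rows '[[[-0.002, -0.015, 0], 0, 1], [[-0.0045, -0.03, 0], 0, 1], [[-0.006, -0.04, 0], 0, 1], [[-0.006, -0.04, 0], 0, 1], [[-0.006, -0.04, 0], 0, 1], [[-0.006, -0.04, 0], 0, 1], [[-0.006, -0.04, 0], 0, 1], [[-0.006, -0.04, 0], 0, 1], [[-0.006, -0.04, 0], 0, 1], [[-0.006, -0.04, 0], 0, 1]]'

```text
t: 5.2
eef_pos: [0.4437, 0.0291, 0.2305]
ee_rot: [[-0.959, 0.283, -0.002], [0.283, 0.959, -0.0], [0.002, -0.001, -1.0]]
ft_force: [0.8, -1.0, -1.1]
width: 0.0234
grasp_force: 29.7
```

Emit:
step_arm --rows '[[[-0.006, -0.04, 0], 0, 1], [[-0.006, -0.04, 0], 0, 1], [[-0.006, -0.04, 0], 0, 1], [[-0.006, -0.04, 0], 0, 1], [[-0.004, -0.03, 0], 0, 1], [[-0.002, -0.016, 0], 0, 1], [[0, 0, 0], 0, 1], [[0, 0, 0], 0, 1], [[0, 0, 0], 0, 1], [[0, 0, 0], 0, 1]]'

```text
t: 6.2
eef_pos: [0.4158, -0.1742, 0.2315]
ee_rot: [[-0.96, 0.282, -0.0], [0.282, 0.96, 0.0], [0.0, 0.0, -1.0]]
ft_force: [0.5, -0.5, -1.7]
width: 0.023
grasp_force: 29.8
```

```bash
python3 go.py .417 -.175 .13;python3 - <<'E'
from h import *
for n in("scene","top"):
    p,d=get_image(n);np.savez(f"{n}2.npz",p=p,d=d)
    k=get_calibration(n)
    for q in ([.42,-.175,.02],[.42,-.175,.13]):
        c=k["rotation"].T@(np.array(q)-k["xyz"]);print(n,q,k["fx"]*c[0]/c[2]+k["cx"],k["fy"]*c[1]/c[2]+k["cy"])
a=np.load("scene2.npz")["p"][130:270,260:420];b=np.load("top2.npz")["p"][180:280,310:440]
cv2.imwrite("pics/s2.png",np.vstack([cv2.resize(a,(360,300)),cv2.resize(b,(360,277))])[:,:,::-1])
E
```

```text
t 6.2 pos [ 0.4158 -0.1742  0.2315] delta tool [-0.0014 -0.0005  0.1015] twist to hinge 0.08 F [ 0.51 -0.53 -1.68] w 0.023 g 29.781082570552826
scene [0.42, -0.175, 0.02] 373.1620541085869 217.99734338399998
scene [0.42, -0.175, 0.13] 376.0487198972976 193.9413722391187
top [0.42, -0.175, 0.02] 375.0140237776918 247.7309985926025
top [0.42, -0.175, 0.13] 379.0460262658556 246.03167936682735
```

View pics/s2.png

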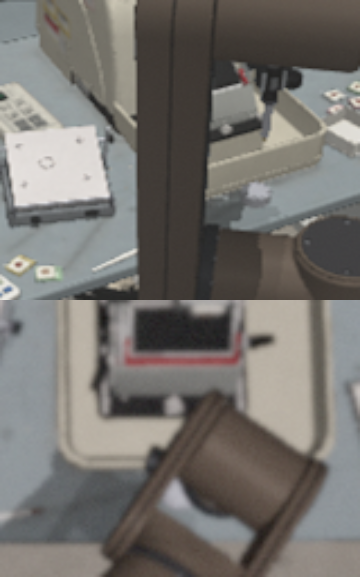

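The scene view shows the tip directly above the steel disc, about (379,195) over (375,219), which agrees with the robot's own position. I'll descend.

Emit:
step_arm --rows '[[[-0.001, 0, 0.01], 0, 1], [[0, 0, 0.015], 0, 1], [[0, 0, 0.015], 0, 1], [[0, 0, 0.015], 0, 1], [[0, 0, 0.015], 0, 1], [[0, 0, 0.015], 0, 1], [[0, 0, 0.01], 0, 1], [[0, 0, 0.005], 0, 1], [[0, 0, 0], 0, 1], [[0, 0, 0], 0, 1]]'

```text
t: 7.3
eef_pos: [0.4172, -0.1756, 0.1323]
ee_rot: [[-0.959, 0.283, 0.001], [0.283, 0.959, -0.001], [-0.001, -0.0, -1.0]]
ft_force: [0.1, 1.3, -1.4]
width: 0.0232
grasp_force: 29.8
```

Emit:
step_arm --rows '[[[0, 0, 0.001], 0, 1], [[0, 0, 0.001], 0, 1], [[0, 0, 0.001], 0, 1], [[0, 0, 0.001], 0, 1], [[0, 0, 0.001], 0, 1], [[0, 0, 0.001], 0, 1], [[0, 0, 0.001], 0, 1], [[0, 0, 0.001], 0, 1], [[0, 0, 0], 0, 1], [[0, 0, 0], 0, 1]]'

```text
t: 8.3
eef_pos: [0.4168, -0.1754, 0.1238]
ee_rot: [[-0.959, 0.283, -0.0], [0.283, 0.959, 0.0], [0.0, 0.0, -1.0]]
ft_force: [0.5, -0.6, -2.0]
width: 0.0234
grasp_force: 29.8
```

```bash
python3 - <<'E'
from h import *
F=[]
for i in range(4):
    get_image("top");s=sensors.state();F.append(np.r_[s["ft_force"],s["eef_pos"]])
print(s["t"],np.array(F).round(4))
E
```

```text
8.5 [[-0.5829 -0.233  -1.3536  0.4169 -0.1754  0.1239]
 [-0.2699  0.0113 -1.8688  0.4169 -0.1754  0.1239]
 [-0.2928 -0.4101 -1.4739  0.4169 -0.1754  0.1239]
 [-0.7342 -0.6205 -1.7887  0.4169 -0.1754  0.1239]]
```

Emit:
step_arm --rows '[[[0, 0, 0.001], 0, 1], [[0, 0, 0.001], 0, 1], [[0, 0, 0.001], 0, 1], [[0, 0, 0], 0, 1], [[0, 0, 0], 0, 1], [[0, 0, 0.001], 0, 1], [[0, 0, 0.001], 0, 1], [[0, 0, 0], 0, 1], [[0, 0, 0], 0, 1], [[0, 0, 0], 0, 1]]'

```text
t: 9.5
eef_pos: [0.417, -0.1755, 0.119]
ee_rot: [[-0.959, 0.283, 0.0], [0.283, 0.959, -0.0], [-0.0, -0.0, -1.0]]
ft_force: [-0.0, -0.3, 1.4]
width: 0.0234
grasp_force: 29.9
```

```bash
cat > ft.py <<'E'
from h import *
F=[]
for i in range(4):
    get_image("top");s=sensors.state();F.append(np.r_[s["ft_force"],s["eef_pos"]])
print(s["t"],np.mean(F,0).round(4),s["width"],s["grasp_force"])
E
python3 ft.py
```

```text
9.7 [-0.1763 -0.0148  0.793   0.4169 -0.1755  0.1189] 0.02310025700236038 29.874201714992523
```

Emit:
step_arm --rows '[[[0, 0, 0.001], 0, 1], [[0, 0, 0], 0, 1], [[0, 0, 0], 0, 1], [[0, 0, 0], 0, 1], [[0, 0, 0], 0, 1], [[0, 0, 0], 0, 1], [[0, 0, 0], 0, 1], [[0, 0, 0], 0, 1], [[0, 0, 0], 0, 1], [[0, 0, 0], 0, 1]]'

```text
t: 10.7
eef_pos: [0.4169, -0.1754, 0.1179]
ee_rot: [[-0.959, 0.283, 0.0], [0.283, 0.959, -0.0], [-0.0, -0.0, -1.0]]
ft_force: [0.3, -0.8, 0.5]
width: 0.0234
grasp_force: 29.9
```

```bash
python3 ft.py
```

```text
10.9 [ 0.2155 -0.3533  1.2403  0.4169 -0.1754  0.1179] 0.023263881887247262 29.955968856811523
```

The zeroing press held about a second with the tip roughly 4.5 mm in. Moves can't tilt the tool, so I'll tilt the gauge in the grip by about 0.295 rad. I'll do that by pushing its barrel against the fixed stand's far top edge.

Emit:
step_arm --rows '[[[0, 0, -0.005], 0, 1], [[0, 0, -0.015], 0, 1], [[0, 0, -0.025], 0, 1], [[0, 0, -0.03], 0, 1], [[0, 0, -0.03], 0, 1], [[0, 0, -0.02], 0, 1], [[0, 0, -0.007], 0, 1], [[0, 0.015, 0], 0, 1], [[0.001, 0.03, 0], 0, 1], [[0.0014, 0.04, 0], 0, 1]]'

```text
t: 11.9
eef_pos: [0.4378, -0.0928, 0.2482]
ee_rot: [[-0.958, 0.286, -0.003], [0.286, 0.958, 0.001], [0.003, 0.0, -1.0]]
ft_force: [0.6, 0.1, -1.6]
width: 0.0236
grasp_force: 29.8
```

Emit:
step_arm --rows '[[[0.0012, 0.04, 0], 0, 1], [[0.0012, 0.04, 0], 0, 1], [[0.0012, 0.04, 0], 0, 1], [[0.0012, 0.04, 0], 0, 1], [[0.0012, 0.04, 0], 0, 1], [[0.0012, 0.04, 0], 0, 1], [[0.0012, 0.04, 0], 0, 1], [[0.0012, 0.04, 0], 0, 1], [[0.0012, 0.04, 0], 0, 1], [[0.0012, 0.04, 0], 0, 1]]'

```text
t: 12.9
eef_pos: [0.5394, 0.2953, 0.2475]
ee_rot: [[-0.959, 0.283, -0.004], [0.283, 0.959, -0.001], [0.003, -0.002, -1.0]]
ft_force: [1.0, 0.3, -0.7]
width: 0.0229
grasp_force: 29.8
```

Emit:
step_arm --rows '[[[0.001, 0.04, 0], 0, 1], [[0.001, 0.03, 0], 0, 1], [[0, 0.02, 0], 0, 1], [[0, 0.007, 0], 0, 1], [[0, 0, 0], 0, 1], [[0, 0, 0], 0, 1], [[0, 0, 0], 0, 1], [[0, 0, 0], 0, 1], [[0, 0, 0], 0, 1], [[0, 0, 0], 0, 1]]'

```text
t: 13.9
eef_pos: [0.5659, 0.3871, 0.2501]
ee_rot: [[-0.959, 0.284, 0.0], [0.284, 0.959, 0.0], [-0.0, 0.0, -1.0]]
ft_force: [0.4, -0.8, -1.6]
width: 0.0235
grasp_force: 29.9
```

```bash
python3 go.py .565 .388 .16; python3 ft.py
```

```text
t 13.9 pos [0.5659 0.3871 0.2501] delta tool [0.0012 0.0006 0.0901] twist to hinge -0.03 F [ 0.4  -0.81 -1.56] w 0.0235 g 29.852464199066162
14.1 [-0.0993  0.2639 -1.7206  0.5659  0.3873  0.25  ] 0.023293048355848334 29.852448105812073
```

Emit:
step_arm --rows '[[[0, 0, 0.01], 0, 1], [[0, 0, 0.02], 0, 1], [[0, 0, 0.025], 0, 1], [[0, 0, 0.02], 0, 1], [[0, 0, 0.015], 0, 1], [[0.005, 0, 0], 0, 1], [[0.008, 0, 0], 0, 1], [[0.008, 0, 0], 0, 1], [[0.006, 0, 0], 0, 1], [[0, 0, 0], 0, 1]]' --squeeze 20

```text
t: 15.1
eef_pos: [0.5393, 0.3959, 0.1612]
ee_rot: [[-0.959, 0.282, 0.002], [0.282, 0.959, 0.001], [-0.001, 0.001, -1.0]]
ft_force: [0.1, -0.8, -1.9]
width: 0.0234
grasp_force: 29.9
```

Emit:
step_arm --rows '[[[0.003, 0, 0], 0, 1], [[0.003, 0, 0], 0, 1], [[0.003, 0, 0], 0, 1], [[0.003, 0, 0], 0, 1], [[0.002, 0, 0], 0, 1], [[0.002, 0, 0], 0, 1], [[0.002, 0, 0], 0, 1], [[0, 0, 0], 0, 1], [[0, 0, 0], 0, 1], [[0, 0, 0], 0, 1]]'

```text
t: 16.1
eef_pos: [0.5229, 0.4004, 0.1601]
ee_rot: [[-0.959, 0.283, 0.0], [0.283, 0.959, 0.001], [-0.0, 0.001, -1.0]]
ft_force: [2.6, -0.8, 0.4]
width: 0.0234
grasp_force: 30.1
```

```bash
python3 ft.py; python3 go.py .506 .4 .16;python3 - <<'E'
from h import *
p,d=get_image("scene");np.savez("scene3.npz",p=p,d=d)
cv2.imwrite("pics/s3.png",cv2.resize(p[160:270,160:280],None,fx=5,fy=5)[:,:,::-1])
E
```

```text
16.3 [ 2.9209 -0.4124  0.0306  0.5229  0.4004  0.1601] 0.023185827511438856 30.13098657131195
t 16.3 pos [0.5229 0.4004 0.16  ] delta tool [ 0.0161 -0.0051  0.    ] twist to hinge -0.0 F [ 3.77  0.17 -0.72] w 0.0232 g 30.13098657131195
```

View pics/s3.png

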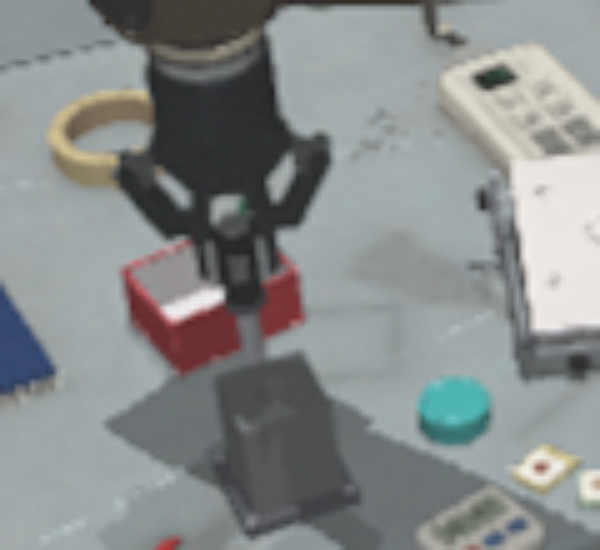

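The barrel is against the stand's far edge with a 3 N push, so the tilt has started as planned. I'll continue.

Emit:
step_arm --rows '[[[0.002, 0, 0], 0, 1], [[0.003, 0, 0], 0, 1], [[0.003, 0, 0], 0, 1], [[0.003, 0, 0], 0, 1], [[0.003, 0, 0], 0, 1], [[0.002, 0, 0], 0, 1], [[0.002, 0, 0], 0, 1], [[0, 0, 0], 0, 1], [[0, 0, 0], 0, 1], [[0, 0, 0], 0, 1]]'

```text
t: 17.35
eef_pos: [0.5051, 0.4053, 0.1597]
ee_rot: [[-0.959, 0.283, -0.001], [0.283, 0.959, -0.0], [0.001, -0.0, -1.0]]
ft_force: [2.4, 0.4, -2.0]
width: 0.0232
grasp_force: 30.5
```

```bash
python3 ft.py
```

```text
17.55 [ 2.1401 -0.1137 -1.7064  0.5051  0.4053  0.1597] 0.02314041226462594 30.54269850254059
```

Emit:
step_arm --rows '[[[-0.003, 0, 0], 0, 1], [[-0.007, 0, 0], 0, 1], [[0, 0, -0.01], 0, 1], [[0, 0, -0.02], 0, 1], [[0, 0, -0.03], 0, 1], [[0, 0, -0.02], 0, 1], [[0, 0, -0.01], 0, 1], [[-0.006, -0.015, 0], 0, 1], [[-0.012, -0.03, 0], 0, 1], [[-0.012, -0.03, 0], 0, 1]]' --squeeze 35

```text
t: 18.55
eef_pos: [0.5215, 0.3202, 0.2478]
ee_rot: [[-0.959, 0.282, -0.003], [0.282, 0.959, -0.002], [0.003, -0.003, -1.0]]
ft_force: [0.6, 0.1, -2.1]
width: 0.0231
grasp_force: 34.6
```

Emit:
step_arm --rows '[[[-0.014, -0.035, 0], 0, 1], [[-0.014, -0.035, 0], 0, 1], [[-0.014, -0.035, 0], 0, 1], [[-0.014, -0.035, 0], 0, 1], [[-0.009, -0.022, 0], 0, 1], [[-0.005, -0.01, 0], 0, 1], [[0, 0, 0], 0, 1], [[0, 0, 0], 0, 1], [[0, 0, 0], 0, 1], [[0, 0, 0], 0, 1]]'

```text
t: 19.55
eef_pos: [0.5408, 0.1383, 0.2497]
ee_rot: [[-0.96, 0.281, -0.0], [0.281, 0.96, 0.0], [0.0, 0.0, -1.0]]
ft_force: [0.2, -0.2, -2.0]
width: 0.0229
grasp_force: 34.6
```

```bash
cat > tilt.py <<'E'
from h import *
import sys
n0=np.array([-.2793,.0824,.9567])
p,d=get_image("scene");s=sensors.state();G=s["eef_pos"]+[0,0,.019]
np.savez("scene4.npz",p=p,d=d);P=cloud("scene",d);V=P-G
print(s["t"],s["eef_pos"].round(4),s["grasp_force"])
t=V@-n0;rad=np.linalg.norm(V+np.outer(t.ravel(),n0).reshape(V.shape),axis=2)
m=(t>.044)&(t<.108)&(rad<.025);Q=P[m]
for _ in range(4):
    c=Q.mean(0);a=np.linalg.svd(Q-c,full_matrices=False)[2][0];a*=np.sign(a[2]);W=Q-c;e=np.linalg.norm(W-np.outer(W@a,a),axis=1);Q=Q[e<max(.008,2.5*np.median(e))] if _<3 else Q
print("barrel pts",len(Q),"axis",a.round(3),"tilt",np.arccos(a[2]),"angle to n",np.arccos(a@n0),"centre off axis line", ((c-G)-((c-G)@a)*a).round(4))
v,u=np.nonzero(m);g=p.astype(int);print(u.min(),u.max(),v.min(),v.max())
u0,v0=int(u.mean()),int(v.mean());cv2.imwrite(sys.argv[1],cv2.resize(p[max(0,v0-60):v0+60,u0-80:u0+80],None,fx=5,fy=5,interpolation=cv2.INTER_CUBIC)[:,:,::-1]);print("crop origin",u0-80,max(0,v0-60))
E
python3 tilt.py pics/s4.png
```

```text
19.6 [0.5408 0.1383 0.2497] 34.58364486694336
barrel pts 41 axis [-0.255  0.109  0.961] tilt 0.28077990773803535 angle to n 0.03499548746453254 centre off axis line [-0.0044  0.0014 -0.0013]
279 282 176 186
crop origin 200 120
```

View pics/s4.png

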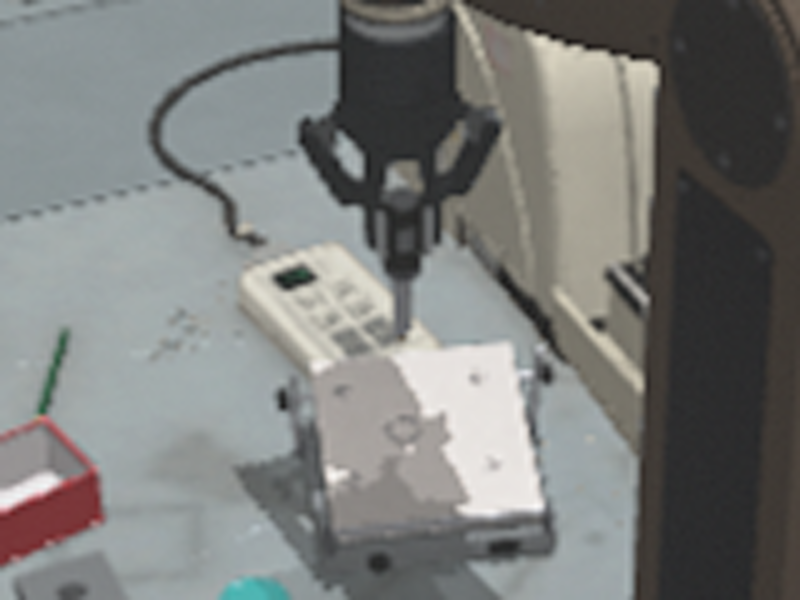

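The gauge leans about 0.28 rad, matching the plate's 0.295. The ring is at (280.6,205.8) and the tip is near (280,187). Next I'll check the ring against both views.

```bash
python3 - <<'E'
from h import *
def proj(n,q):
    k=get_calibration(n);c=k["rotation"].T@(np.array(q)-k["xyz"]);return k["fx"]*c[0]/c[2]+k["cx"],k["fy"]*c[1]/c[2]+k["cy"]
print("ring in scene",proj("scene",[.5864,.1238,.0634]))
n=np.array([-.2793,.0824,.9567])
print("tip pred",proj("scene",np.array([.5408,.1383,.2687])-.1215*n),"stand hole scene",proj("scene",[.497,.397,.085]))
P=cloud("scene",np.load("scene0.npz")["d"]);z=np.load("scene0.npz")["d"]
m=np.zeros(z.shape,np.uint8);cv2.fillConvexPoly(m,np.array([[264,192],[300,190],[306,226],[268,229]]),1)
Q=P[(m>0)&(z>.5)]
for t in(.03,.015,.01,.01):
    co=np.linalg.lstsq(np.c_[Q[:,:2],np.ones(len(Q))],Q[:,2],rcond=None)[0];v=np.array([-co[0],-co[1],1]);v/=np.linalg.norm(v);c=Q.mean(0);r=(Q-c)@v;Q=Q[abs(r)<t]
print("scene plane",v.round(4),np.arccos(v[2]),len(Q),r.std(),"z at ring",(np.r_[.5864,.1238,1]@co).round(4))
E
python3 go.py .5408 .137 .199
```

```text
ring in scene (np.float64(279.9599744925935), np.float64(204.96728865586667))
tip pred (np.float64(279.46034060331294), np.float64(187.0331307405145)) stand hole scene (np.float64(213.56395764109192), np.float64(237.03020680697773))
scene plane [-0.2892  0.0778  0.9541] 0.3041588523081555 1356 0.0038415458197185674 z at ring 0.0637
t 19.6 pos [0.5408 0.1383 0.2497] delta tool [-0.0004 -0.0012  0.0507] twist to hinge 0.09 F [-0.68  0.84 -0.83] w 0.0235 g 34.58364486694336
```

Emit:
step_arm --rows '[[[0, -0.001, 0.01], 0, 1], [[0, 0, 0.02], 0, 1], [[0, 0, 0.015], 0, 1], [[-0.002, 0, 0.0095], 0, 1], [[-0.0025, 0, 0.0085], 0, 1], [[-0.0025, 0, 0.008], 0, 1], [[-0.0015, 0, 0.005], 0, 1], [[0, 0, 0], 0, 1], [[0, 0, 0], 0, 1], [[0, 0, 0], 0, 1]]'

```text
t: 20.6
eef_pos: [0.5493, 0.1339, 0.1745]
ee_rot: [[-0.959, 0.283, 0.001], [0.283, 0.959, 0.0], [-0.001, 0.0, -1.0]]
ft_force: [-0.7, 0.2, -1.0]
width: 0.0234
grasp_force: 34.6
```

```bash
python3 tilt.py pics/s5.png; python3 go.py .552 .134 .1607; python3 ft.py
```

```text
20.65 [0.5492 0.1339 0.1745] 34.58527743816376
barrel pts 36 axis [-0.305  0.085  0.949] tilt 0.32215562921692337 angle to n 0.025668754836286962 centre off axis line [-0.0086 -0.0006 -0.0027]
280 283 192 201
crop origin 201 136
t 20.65 pos [0.5492 0.1339 0.1745] delta tool [-0.0026  0.0008  0.0138] twist to hinge 0.0 F [ 0.09  0.41 -1.32] w 0.0232 g 34.58527743816376
20.85 [ 0.1382  0.3456 -1.3151  0.5491  0.1339  0.1743] 0.022839558964935038 34.58445489406586
```

View pics/s5.png

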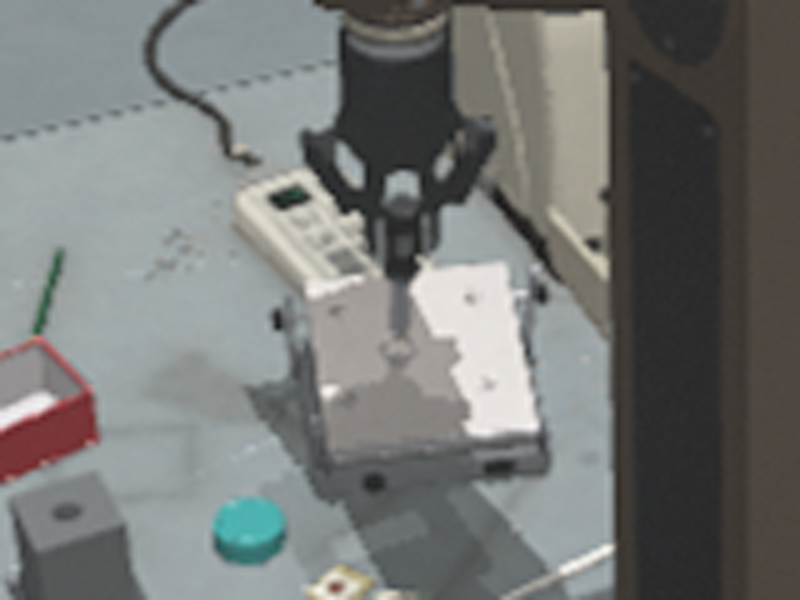

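The tip is just above the ring at about (280,205), heading for its centre. I'll advance along the plate normal.

Emit:
step_arm --rows '[[[-0.001, 0, 0.003], 0, 1], [[-0.001, 0, 0.003], 0, 1], [[-0.0005, 0, 0.002], 0, 1], [[-0.0003, 0, 0.001], 0, 1], [[-0.0003, 0, 0.001], 0, 1], [[-0.0003, 0, 0.001], 0, 1], [[-0.0003, 0, 0.001], 0, 1], [[0, 0, 0], 0, 1], [[0, 0, 0], 0, 1], [[0, 0, 0], 0, 1]]'

```text
t: 21.85
eef_pos: [0.5525, 0.1329, 0.1619]
ee_rot: [[-0.959, 0.283, 0.0], [0.283, 0.959, -0.0], [-0.0, 0.0, -1.0]]
ft_force: [0.3, 0.1, -1.3]
width: 0.0232
grasp_force: 34.6
```

```bash
python3 ft.py
```

```text
22.05 [ 0.1803  0.008  -1.6839  0.5525  0.1329  0.1619] 0.02298211940056635 34.58479464054108
```

Emit:
step_arm --rows '[[[-0.0003, 0, 0.001], 0, 1], [[-0.0003, 0, 0.001], 0, 1], [[-0.0003, 0, 0.001], 0, 1], [[0, 0, 0], 0, 1], [[0, 0, 0], 0, 1], [[0, 0, 0], 0, 1], [[0, 0, 0], 0, 1], [[0, 0, 0], 0, 1], [[0, 0, 0], 0, 1], [[0, 0, 0], 0, 1]]'

```text
t: 23.05
eef_pos: [0.5534, 0.1326, 0.1589]
ee_rot: [[-0.959, 0.283, 0.0], [0.283, 0.959, 0.0], [-0.0, 0.0, -1.0]]
ft_force: [-0.9, 0.8, 1.0]
width: 0.0235
grasp_force: 34.6
```

```bash
python3 ft.py
```

```text
23.25 [-0.7665  0.5041  0.4055  0.5534  0.1326  0.1589] 0.023085970010257 34.61946487426758
```

Contact made, tip about 3 mm in. I'll press 2 mm more and hold.

Emit:
step_arm --rows '[[[-0.0003, 0, 0.001], 0, 1], [[-0.0003, 0, 0.001], 0, 1], [[0, 0, 0], 0, 1], [[0, 0, 0], 0, 1], [[0, 0, 0], 0, 1], [[0, 0, 0], 0, 1], [[0, 0, 0], 0, 1], [[0, 0, 0], 0, 1], [[0, 0, 0], 0, 1], [[0, 0, 0], 0, 1]]'

```text
t: 24.25
eef_pos: [0.5539, 0.1325, 0.1569]
ee_rot: [[-0.959, 0.283, 0.0], [0.283, 0.959, 0.0], [-0.0, 0.0, -1.0]]
ft_force: [-0.7, 0.5, 0.5]
width: 0.0231
grasp_force: 34.7
```

```bash
python3 ft.py; python3 tilt.py pics/s6.png; python3 ft.py
```

```text
24.45 [-0.7626  0.4481  1.5313  0.5539  0.1324  0.1569] 0.022852561210240683 34.694931507110596
24.5 [0.5539 0.1325 0.1568] 34.69517648220062
barrel pts 35 axis [-0.247  0.065  0.967] tilt 0.2585035598011398 angle to n 0.036948468517253925 centre off axis line [-0.004  -0.0023 -0.0009]
277 283 195 205
crop origin 201 139
24.7 [-0.4797  0.5983  1.0755  0.5539  0.1324  0.1568] 0.02313763033781959 34.70432460308075
```

View pics/s6.png

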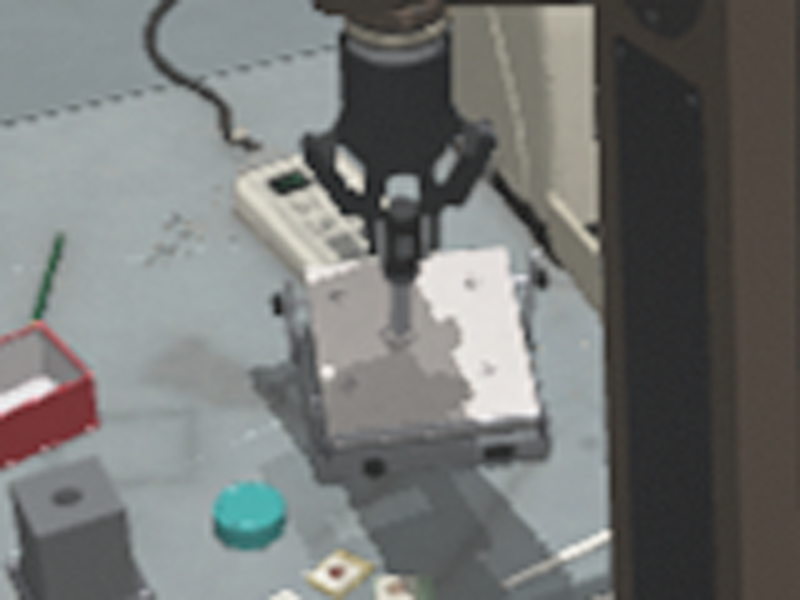

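The barrel leads into the ring's centre at about (280.5,206). The force of about 3 N puts the tip about half-way in, and the gauge is within 0.04 rad of square to the plate. I'm handing in.

```bash
python3 -c "
from station import hand_in
print(hand_in())"
```

```text
the job is handed in; nothing more can be done
None
```

The job is handed in, with no verdict shown: the gauge was zeroed upright on the steel block, and it is still gripped and pressing in the ring mark, about half-way in (about 3 N) and within about 0.04 rad of square to the plate.

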